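# Bring the drill guide to the undrilled block and hold it in its detent

### The job

Three blocks sit in the drilling jig and one of them has not been drilled yet. Take the drill-guide carriage by its black handle and slide it along its rail to the block without a hole, until you feel its sprung ball drop into the notch there. Finish with the handle still in your grip, holding the guide at that notch ready for drilling; do not let go, and leave the blocks in their places.

Things in the scene. Friction and masses are not known exactly. Their poses are not given: they have to be found in the camera images.
- undrilled_center (a point): centre of the block with NO hole: plain aluminium, 56 mm across the rail (its x), 46 mm along the rail (its y), 26 mm high, loose in a nest of short dowels on the jig's dark base, top face 38 mm above the bench. The three blocks sit in one row along the rail, 72 mm apart, and any of the three places may hold this one.
- drilled_a_center (a point): centre of a block of the same size that already has a 14 mm hole straight down through its middle
- drilled_b_center (a point): centre of the other block that already has the 14 mm hole
- grip (a point): centre of the carriage's upright black handle: rounded bar, 18 mm across the rail (x), 30 mm along the rail (y), 50 mm high, from 100 to 150 mm above the bench; nothing else on the jig is higher than 100 mm. The point's y axis is the direction of the rail. The handle travels over the near side of the jig; the blocks lie on its far side.
- bush (a point): lower mouth of the carriage's drill bush, a steel guide tube in the far end of the arm (bore 14 mm, flange 29 mm wide) that hangs 8 mm above the block tops. It lies 101 mm from the handle across the rail (+x of the grip point) and passes over the middles of the three blocks.
- carriage: runner on the rail with a flat grey arm across it, the bush at its far end and the handle at its near end. It slides only along its y axis, 105 mm to either side of the middle place, with 1 to 2 N of drag; at the start it stands between two places, in no notch. Where the ball is within 6 mm of a notch it pulls the carriage there with up to 5 N; left free, it settles in the notch by itself.
- detent_ball (a joint): 10 mm ball under the handle, sprung down on a notched strip: 0 to 0.0005 m on the strip's flat top, about 0.0042 m fully in a notch. One V notch (12.8 mm wide) per block, 72 mm apart, but the strip is set by hand: all lie together up to 6 mm along the rail from where the bush is over the blocks' middles. The pull flips sign at a notch: to leave it either way takes a push of 6 to 9 N.
Mind the look-alikes: they are no part of the job. What is shaped like the part that bears undrilled_center but blue is not meant.

How it is judged:
By the outcome, as a careful person would: the job done as asked, in the order asked, and still so for the second after the job is handed in, while the arm keeps its last pose, push and grip.
It also fails if it takes over 45 s, if anything falls off the work surface, if the arm or the gripper's body presses on something with over 40 N, if the wrist force passes 120 N, or if a joint passes its speed limit or range.

### The arm

A 6-joint arm with a two-finger parallel gripper is mounted at the origin on a cart in front of the work surface, level with it; the furniture and walls round the work are solid. World frame = base frame: x ahead of the robot, y to its left, z up, the work surface at z = 0. Lengths are in m, angles in degrees, forces in N, time in s.
With the tool pointing down it reaches from about 0.325 to 0.775 m from the base axis. Payload 5.5 kg.
Tool frame: the origin (TCP) lies between the finger pads; the fingertips stand 14 mm ahead of it and the grasp point (between the pads) lies 5 mm behind it; z points along the fingers, y is the line along which they close (so a half turn about z gives the same grasp; the last joint's range is limited). The gripper opens to 85 mm and grips with 20 to 120 N. Pads are 22 mm wide; open, the fingers measure 114 mm over their backs; the gripper's body (76 mm by 85 mm) begins 54 mm behind the grasp point. The pads swing forward as they close: fully open they stand 13 mm farther back than shut.
Start: joints at [-73.493, 5.22, 70.514, -0, 104.267, -3.249], TCP at [0.203, -0.565, 0.245] pointing down, gripper open.
Joint ranges: [-164.24, 164.24], [-49.07, 125.15], [9.68, 141.18], [-86.29, 266.29], [3.28, 154.24], [-151.56, 151.56]. Speed limits (degrees/s): [147.25, 147.25, 172.46, 180, 180, 180].

### API

Orientations are given as a 3x3 rotation matrix whose columns are the frame's x, y, z axes.
In Python, from cell import goto, servo_line, move_j, open_jaws, close, sleep, ik, capture, IKError, close_job, get_t, get_q, get_qvel, get_effort, get_tcp_pos, get_eef_rot, get_wrist_force, get_moment, get_gripper_width gives the robot as it stands. The module is installed in compiled form; this text tells all that it offers. Calls block until the motion is done:
- goto(position, orientation): joint-space move of the TCP to a pose.
- servo_line(position, rot=None, vel=0.15, stop_force=None): straight line of the TCP; rot=None keeps the orientation; vel is the mean speed in m/s. With stop_force (N) it stops when the force on the tool has changed by that much, and returns True; else False.
- move_j(angles): joint-space move.
- open_jaws() and close(): open the fingers fully, or close them until they stop; the grip force is fixed at half the most.
- sleep(seconds).
- ik(position, orientation): joint angles nearest the present ones, or None.
- capture(name): name is "side" or "top"; returns a dict with "frame" (400x640x3 uint8, red, green, blue), "mtx" (3x3 intrinsics, pixels), "dist" ([k1, k2, p1, p2, k3] as OpenCV has them; the pictures are not rectified), "R" (3x3) and "t" (3): a world point X has camera coordinates R X + t. Camera axes: x right, y down, z forward; pixel columns grow to the right and rows downward; lengths in m; the calibration is good to about 2 mm. A picture is of the moment at which its call begins. There is no depth.
A pose or a line that the arm cannot do raises IKError and nothing moves.
- close_job(): hands the job in, once; it reports no verdict.
Readings, each from a call of its own:
- get_t(): time.
- get_q(): joint angles.
- get_qvel(): joint speeds.
- get_effort(): joint torques, N m.
- get_tcp_pos(): TCP position.
- get_eef_rot(): TCP orientation.
- get_wrist_force(): force on the tool from outside, world axes, zero at the start.
- get_moment(): the same for the moment, N m.
- get_gripper_width(): finger opening in m.
Only numpy, scipy, OpenCV 4.12 (cv2) and the standard library are available. Lean on these libraries where they do the work, as an engineer would, in place of code of your own. Each camera call takes 0.05 s, during which the arm holds its last target. There are 200 camera calls.

## Working session

There is one attempt and no reset: what is moved stays moved. The work goes in short steps, each a Python script; the robot and the scene stay as the last script left them, time stands still between calls to the robot, and variables do not carry over. Pictures are saved under pics/ and viewed, on a budget of 10 in all, crops included, one or two more only if the job needs it, and the job is handed in when it is done.

```bash
mkdir -p pics
cat > h.py <<'E'
import numpy as np, cv2
from cell import *
def ray(c,uv):
    p=cv2.undistortPoints(np.array([[uv]],float),np.array(c["mtx"]),np.array(c["dist"]))[0,0]
    R=np.array(c["R"]);t=np.array(c["t"]).ravel()
    return -R.T@t, R.T@np.array([p[0],p[1],1.])
def onz(c,uv,z):
    o,d=ray(c,uv); return o+d*(z-o[2])/d[2]
def save(n,img): cv2.imwrite(f"pics/{n}.png",cv2.cvtColor(img,cv2.COLOR_RGB2BGR))
E
python3 - <<'E'
from h import *
import pickle
for n in("top","side"):
    c=capture(n); save(n+"0",c["frame"]); pickle.dump(c,open(n+"0.pkl","wb")); print(n,-np.array(c["R"]).T@np.array(c["t"]).ravel())
print(get_t(),get_gripper_width())
E
```

```text
top [ 0.34704076 -0.03719812  0.93617686]
side [0.54275873 0.64369639 0.61895519]
0.1 0.08520144615419467
```

View pics/top0.png

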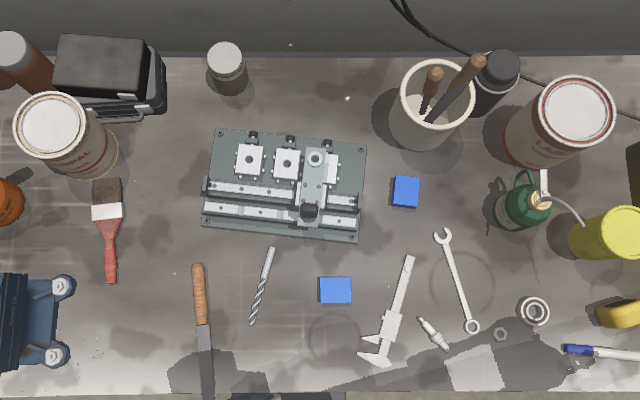

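View pics/side0.png

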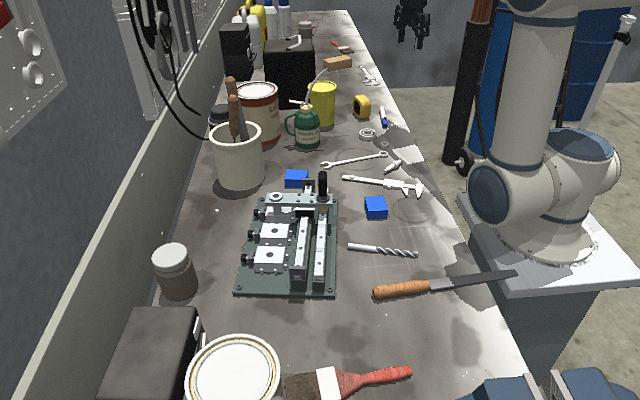

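Both views show the jig. In the top view the blocks are at about (249,159), (287,164) and (328,170), the handle is near (309,211) and the bush near (315,157). I'll zoom in to read the holes.

Run:
```python
from h import *
import pickle
c=pickle.load(open("top0.pkl","rb"))
a=cv2.resize(c["frame"][120:250,195:375],None,fx=4,fy=4,interpolation=cv2.INTER_CUBIC); save("topz",a)
s=pickle.load(open("side0.pkl","rb"))
save("sidez",cv2.resize(s["frame"][165:305,225:345],None,fx=4.2,fy=4.2,interpolation=cv2.INTER_CUBIC))
```

```text
(no output)
```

View pics/topz.png

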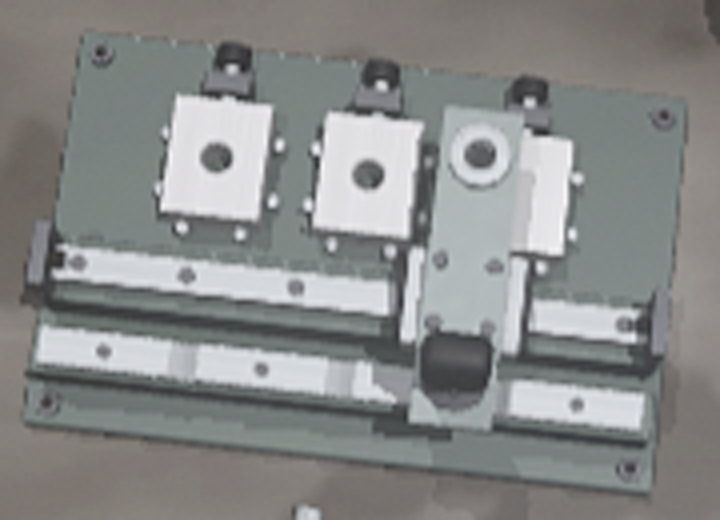

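View pics/sidez.png

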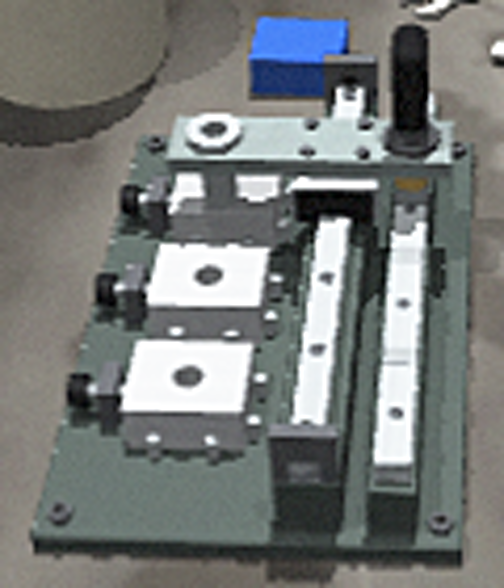

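Run:
```python
from h import *
import pickle
c=pickle.load(open("top0.pkl","rb"));s=pickle.load(open("side0.pkl","rb"))
T=lambda u,v:(195+(u+.5)/4-.5,120+(v+.5)/4-.5)
S=lambda u,v:(225+(u+.5)/4.2-.5,165+(v+.5)/4.2-.5)
h1,h2=onz(c,T(216,157),.038),onz(c,T(368,174),.038)
g1,g2=onz(s,S(188,376),.038),onz(s,S(208,275),.038)
print("holes top",h1,h2,np.linalg.norm(h1-h2),"side",g1,g2,np.linalg.norm(g1-g2))
# base corner screws direction (z~.012)
for a,b in(((101,52),(663,116)),((48,402),(629,468))):
    d=onz(c,T(*a),.012)-onz(c,T(*b),.012); print("dir deg",np.degrees(np.arctan2(-d[0],d[1])))
d=h1-h2; print("dir",np.degrees(np.arctan2(-d[0],d[1])))
for uv in((183,360),(340,380)): print("notch",onz(c,T(*uv),.06))
m=(c["frame"].max(2)<60).astype(np.uint8); m[:200]=0;m[228:]=0;m[:,:295]=0;m[:,325:]=0
n,l,st,ce=cv2.connectedComponentsWithStats(m); print(st[1:],ce[1:])
for z in(.15,.1): print("handle top corners",z,[onz(c,T(*p),z)[:2].round(4) for p in((425,337),(490,333),(492,360),(425,363),(430,398),(482,398))])
print("side handle top",onz(s,S(411,32),.15))
print("flange top z~.1?",[onz(c,T(480,155),z)[:2].round(4) for z in (.09,.1)])
```

```text
holes top [0.61486471 0.05739416 0.038     ] [ 0.60632347 -0.01421849  0.038     ] 0.07212021271483442 side [0.61389626 0.05899871 0.038     ] [ 0.60572269 -0.0122425   0.038     ] 0.07170854910086068
dir deg -6.954076050163252
dir deg -6.8777043845364085
dir -6.801536137384977
notch [0.5133524  0.06859534 0.06      ]
notch [ 0.50381293 -0.00214162  0.06      ]
[] []
handle top corners 0.15 [array([ 0.5053, -0.0402]), array([ 0.5068, -0.0667]), array([ 0.4956, -0.0673]), array([ 0.4945, -0.0402]), array([ 0.4801, -0.0421]), array([ 0.48  , -0.0631])]
handle top corners 0.1 [array([ 0.5153, -0.0404]), array([ 0.517 , -0.0685]), array([ 0.5051, -0.0692]), array([ 0.5039, -0.0403]), array([ 0.4886, -0.0424]), array([ 0.4885, -0.0648])]
side handle top [ 0.49776996 -0.05562748  0.15      ]
flange top z~.1? [array([ 0.5999, -0.0654]), array([ 0.5969, -0.0651])]
```

Two blocks (left and middle) show the dark hole, so the undrilled one is the right-hand (−y) block, centred near (0.5975, −0.085). The handle is near (0.499, −0.054) and the rail is at −6.9°. I'll grip with the jaws closing along the rail.

```bash
cat >> h.py <<'E'
th=np.radians(6.88)
Y=np.array([np.sin(th),np.cos(th),0]);X=np.array([np.cos(th),-np.sin(th),0]);Z=np.array([0,0,-1.])
def rot(s): return np.column_stack([np.cross(s*Y,Z),s*Y,Z])
G=np.array([0.499,-0.0543,0.122])
E
python3 - <<'E'
from h import *
s=1 if get_eef_rot()[:,1]@Y>0 else -1
up=G+[0,0,.11]
for k in(s,-s):print(k,ik(up,rot(k)))
q=ik(up,rot(s)); 
if q is None or abs(q[5])>120: s=-s
goto([.32,-.33,.33],rot(s)); goto(up,rot(s))
servo_line(G+[0,0,.04],vel=.15)
c=capture("side"); save("above",cv2.resize(c["frame"][80:300,200:440],None,fx=2.5,fy=2.5))
print(s,get_t(),get_tcp_pos(),get_wrist_force())
E
```

```text
-1 [-1.00943397e+01 -1.00455785e+01  8.67019867e+01 -2.54444375e-14
  1.03343592e+02  8.67856603e+01]
1 [-1.00943397e+01 -1.00455785e+01  8.67019867e+01 -2.54444375e-14
  1.03343592e+02 -9.32143397e+01]
-1 3.125 [ 0.4995275 -0.0547636  0.1635963] [0.3141818  0.07272039 0.82863905]
```

View pics/above.png

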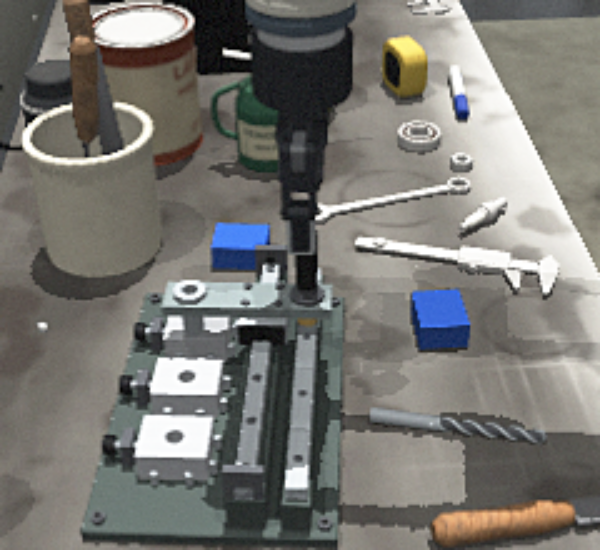

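The open jaws straddle the handle (handle at about (308,278), near finger at about (300,235)), so I'll descend and grip.

Run:
```python
from h import *
hit=servo_line(G,vel=.06,stop_force=8)
print("hit",hit,get_tcp_pos(),get_wrist_force())
if not hit:
    close(); sleep(.2); print(get_gripper_width(),get_tcp_pos(),get_wrist_force()@np.c_[X,Y,-Z],get_t())
    c=capture("side"); save("grip",cv2.resize(c["frame"][140:300,220:360],None,fx=3.5,fy=3.5))
```

```text
hit False [ 0.4991313  -0.05431619  0.12225671] [-0.6494378   0.15548718 -0.09427964]
0.029524335887092946 [ 0.49914569 -0.05419874  0.12250346] [-0.70775358  0.8628116   4.03371026] 4.6917
```

Run:
```python
from h import *
P=np.array(get_tcp_pos()); neg=False
for d in [0,-3,-6,-9]+list(range(-10,-31,-1)):
    servo_line(G+Y*d*1e-3,vel=.03); sleep(.05)
    f=np.mean([get_wrist_force() for _ in range(3)],0); tp=(np.array(get_tcp_pos())-G)@Y*1e3
    print(d,round(tp,2),"Fx %.1f Fy %.1f Fz %.1f"%(f@X,f@Y,f[2]),round(get_gripper_width()*1e3,2))
    if f@Y<-1.5: neg=True
    if neg and f@Y>4: break
print(get_t())
```

```text
0 0.12 Fx -1.5 Fy 0.9 Fz 4.8 29.36
-3 -3.34 Fx -1.2 Fy -0.8 Fz 5.1 29.19
-6 -6.36 Fx -2.0 Fy -0.1 Fz 5.4 29.36
-9 -9.4 Fx -1.5 Fy -1.2 Fz 4.7 29.29
-10 -10.31 Fx -1.7 Fy -0.3 Fz 5.6 29.18
-11 -11.44 Fx -1.2 Fy -1.6 Fz 5.1 29.06
-12 -12.67 Fx -1.8 Fy -1.9 Fz 3.7 29.44
-13 -14.04 Fx -2.0 Fy -3.5 Fz 4.5 29.45
-14 -15.63 Fx -1.2 Fy -7.1 Fz 4.8 28.81
-15 -16.62 Fx -1.2 Fy -5.8 Fz 5.6 29.44
-16 -17.51 Fx -1.8 Fy -6.8 Fz 5.4 29.22
-17 -18.16 Fx -1.4 Fy -3.8 Fz 5.1 29.05
-18 -18.48 Fx -1.2 Fy -0.4 Fz 5.0 29.78
-19 -18.73 Fx -0.1 Fy 2.2 Fz 6.0 29.46
-20 -19.24 Fx -0.9 Fy 4.6 Fz 6.3 29.2
9.2417
```

The ball pull shows clearly: the force flips sign at about −18.5 mm, where vision puts the block (−18.5). I'll settle at the zero crossing and check.

Run:
```python
from h import *
for d in(-19,-18.6,-18.2):
    servo_line(G+Y*d*1e-3,vel=.02); sleep(.2)
    f=np.mean([get_wrist_force() for _ in range(3)],0)
    print(d,round((np.array(get_tcp_pos())-G)@Y*1e3,2),"Fx %.1f Fy %.1f Fz %.1f"%(f@X,f@Y,f[2]))
    if f@Y<1: break
print(get_gripper_width(),get_t())
for n in("side","top"):
    c=capture(n); F=c["frame"]
    save("end_"+n,cv2.resize(F[165:305,225:345] if n=="side" else F[120:250,195:375],None,fx=4,fy=4,interpolation=cv2.INTER_CUBIC))
```

```text
-19 -18.61 Fx -1.1 Fy 1.8 Fz 5.5
-18.6 -18.55 Fx -1.7 Fy 0.0 Fz 4.9
0.029198160388186116 10.1417
```

View pics/end_side.png

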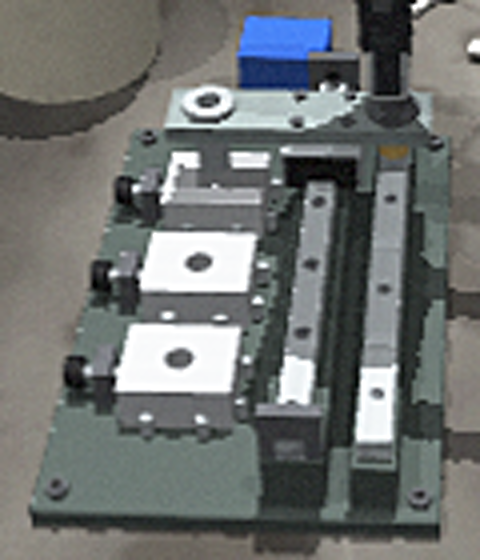

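View pics/end_top.png

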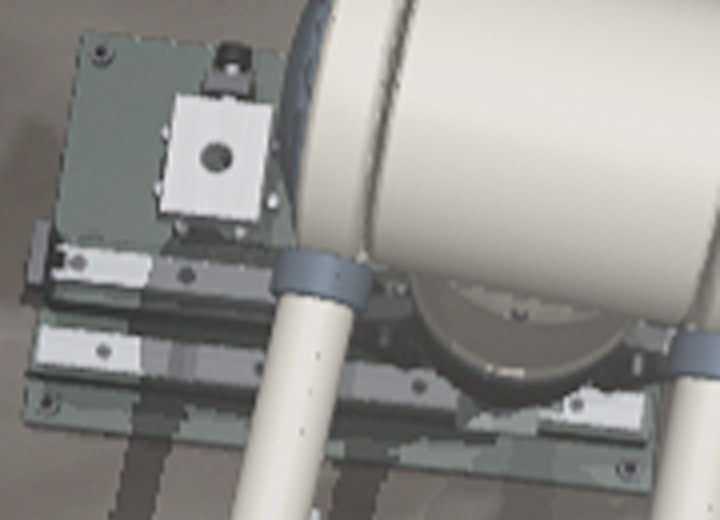

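The side view shows the bush (208,100) in line over the third block, the handle held, and the drilled blocks in place with holes at (200,262) and (179,358). The arm hides the jig in the top view. The force along the rail is zero at the notch, so I'm handing in.

```bash
python3 -c "
from h import *
print(get_wrist_force(),get_gripper_width()); close_job()"
```

```text
[-1.69525019  1.14618377  4.87405319] 0.029402915396624277
the job is handed in; nothing more can be done
```

The drill guide is held at the notch over the undrilled block, the right-hand one (−y), with the handle still in the grip. I've handed the job in; it took about 10 s of robot time.

- **Which block:** the left and middle blocks clearly show the 14 mm hole. I identified the third as undrilled by elimination, because the carriage arm hid its middle and I never saw the plain face directly.
- **Finding the notch:** I gripped the handle with the jaws closing along the rail and slid it about 18.5 mm. The ball first pulled with up to about 7 N, then the pull changed sign. I moved on about 0.6 mm past that point and came back to it.
- **Last checks:** the force along the rail was about 0 N when the handle settled and about 1 N at hand-in. The grip width was 29.4 mm. The notch lies within about 1 mm of where the images put the block's centre.
- **Blocks:** the side view shows the bush over the third block and both drilled blocks in place. The top view was mostly hidden by the arm, so it confirmed only the left block.
- **Steady load:** about 5 N vertically on the wrist, present since the gripper closed and well within limits.

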